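Switch the desk sound box to the headset without touching the volume

ROBOT

A 6-joint arm with a two-finger parallel gripper is mounted at the origin on the work surface. World frame = base frame: x ahead of the robot, y to its left, z up, the work surface at z = 0. Lengths are in m, angles in rad, forces in N, time in s.
With the tool pointing down it reaches from about 0.35 to 0.775 m from the base axis. Payload 5.5 kg.
Tool frame: the origin (TCP) lies between the finger pads; the fingertips stand 14 mm ahead of it and the grasp point (between the pads) lies 5 mm behind it (ctrl.nose_length is the distance from the TCP to the fingertips, in m); z points along the fingers, y is the line along which they close (so a half turn about z gives the same grasp; the last joint's range is limited). The gripper opens to 85 mm and grips with 20 to 120 N. Pads are 22 mm wide; open, the fingers measure 114 mm over their backs; the gripper's body (76 mm by 85 mm) begins 54 mm behind the grasp point. The pads swing forward as they close: fully open they stand 13 mm farther back than shut.
Start: joints at [1.001, 0.313, 0.046, 1.304, 0, 1.431], TCP at [0.24, 0.523, 0.245] pointing down, gripper open.
Joint ranges: [-2.76, 2.76], [-0.86, 1.69], [-1.03, 1.26], [-2.2, 2.34], [-1.47, 1.5], [-3.14, 3.14]. Speed limits (rad/s): [2.57, 2.57, 3.14, 3.14, 3.14, 3.14].

INTERFACE

Orientations are given as a unit quaternion [x, y, z, w].
In Python, from rig import observe, imaging, job, ctrl gives the robot as it stands. The module is installed in compiled form; this text tells all that it offers.
- The arm moves only by the shell command python3 -m inch 'ROWS' [FORCE]. ROWS is a JSON object of lists of equal length, an entry for each row: "xyz": the shift along the tool's x, y, z in mm, a list of three; "rot": the turn, a rotation vector about the tool's x, y, z in degrees, a list of three; "jaw": the opening, from -1 (shut) to 1 (fully open). In form: {"xyz": [[tx, ty, tz], ...], "rot": [[wx, wy, wz], ...], "jaw": [jaw, ...]}. A call has 1 to 12 rows; each row is the pose to reach, as a shift and turn from the pose commanded when the call began, along the tool's axes at that moment; what a row does not reach only later rows make up. A row lasts 1/8 s, in which the tool goes at most 62.5 mm and 10.7 degrees, less where a joint would pass 70% of its speed; a pose out of reach is approached as far as the arm can. A call with a gripper value outside its range is refused whole. The fingers move at their own pace and stop on an object; FORCE is the grip in N (left out, the last holds). Time passes only in rows, so rows that repeat a pose let the fingers close. It gives the time, the measured TCP pose, the force, the opening and the grip force at its end, in the units of the state.
- observe(): the state, without advancing time (a new reading comes with each control period).
- imaging.camera(name): name is "side" or "top"; returns a dict with "color" (480x640x3 uint8, red, green, blue), "K" (3x3 intrinsics, pixels), "dist_coeffs" ([k1, k2, p1, p2, k3] as OpenCV has them; the pictures are not rectified), "world_from_camera" (4x4, takes a point from camera to world coordinates). Camera axes: x right, y down, z forward; pixel columns grow to the right and rows downward; lengths in m; the calibration is good to about 2 mm. A picture is of the moment at which its call begins. There is no depth.
- job.sign_off(): hands the job in; it is judged then, once.
The state is a dict: "t": time; "qpos": joint angles; "qd": joint speeds; "joint_torque": joint torques, N m; "eef_pos": TCP position; "eef_rot": TCP orientation; "wrist_force": force on the tool from outside, world axes, zero at the start; "wrist_torque": the same for the moment, N m; "width": opening from 0.0 (shut) to 1.0 (fully open); "grip_force": force on a finger pad.
Only numpy, scipy, OpenCV 4.12 (cv2) and the standard library are available. Lean on these libraries where they do the work, as an engineer would, in place of code of your own. Each camera call takes 0.05 s, during which the arm holds its last target. There are 200 camera calls.

TASK

Switch the sound box over to the headset: push its outer ring in gently against the spring, turn it clockwise (seen from above) until it comes up against its stop, and let it spring back up into its latch. The inner knob on top of the ring is the volume: leave it where it is set, don't force the ring, let the box stay exactly where it stands, leave everything else alone, and take the hand away.

Things in the scene. Friction and masses are not known exactly. Their poses are not given: they have to be found in the camera images.
- sound_box: grey box, 160 x 180 x 50 mm, 1.0 to 1.3 kg, loose on four rubber feet 55 mm from its centre: 5 N sideways or 0.25 N m about the vertical can begin to move it (more while pressed down). Origin at the centre of its underside, z up; the vertical axis of ring and knob passes through it. Two round sockets on its -x side; a white index line on its top, on the -x side of the ring
- ring_top (a point): centre of the top face of the outer ring, 81 mm above the desk at rest. The ring is a black ribbed round skirt, 54 mm in diameter, 30 mm tall, standing on the box's top face (50 mm above the desk), free all round; it sinks into the box when pushed. A white line on its top, at the index line when the joint is 0, shows its angle. The point moves with the ring
- knob_top (a point): centre of the top face of the inner knob, 103.5 mm above the desk: bare aluminium, 38 mm in diameter, 20 mm tall, standing 2.5 mm clear above the ring, very easily turned (0.008 N m)
- outer_ring (a joint): turn of the ring, rad, clockwise from above; friction 0.1 N m. Parked at 0.05 to 0.2. Not pushed in, a catch blocks it at about 0.26. Pushed in it turns on under the catch to a solid stop at 0.88 to 1.49 (differs from box to box, unseen). In the last 0.1 rad before the stop is a notch: let go there, the ring springs fully up, latched; let go short of it, it stays held down 3 mm
- ring_press (a joint): how far the outer ring is pushed down into the box, m: 0 fully up (parked or latched), 0.003 just free of the catch. Spring 1.2 N per mm with about 4 N at the start, so 8 N at 3 mm, 10 N at 5 mm; over 9 mm (about 15 N) overloads it
- inner_knob (a joint): turn of the inner knob, rad, clockwise from above; it is set at 0, its dark line towards the box's white index line
- corner_a (a point): top corner of the sound box at its +x, +y side, 50 mm above the desk
- corner_b (a point): top corner of the sound box at its -x, -y side, 50 mm above the desk
- mouse: black computer mouse, 105 x 60 x 33 mm, beside the box; origin at the centre of its underside
- earbud_case: white earbud case, 50 x 60 x 24 mm, beside the box; origin at the centre of its underside
- water_a: water bottle, 62 mm diameter, 190 mm tall; origin at the centre of its underside
- tumbler: amber tumbler with a green cap, 68 mm diameter, 170 mm tall; origin at the centre of its underside
- stapler: stapler, 130 x 36 x 41 mm; origin at the centre of its underside
- calculator: calculator, 90 x 150 x 17 mm, lying flat; origin at the centre of its underside

How it is judged:
By the outcome, as a careful person would: the job done as asked, in the order asked, and still so for the second after the job is handed in, with the robot touching nothing.
It also fails if it takes over 58 s, if anything falls off the work surface, if the arm or the gripper's body presses on something with over 40 N, if the wrist force passes 120 N, or if a joint passes its speed limit or range.

## Working session

There is one attempt and no reset: what is moved stays moved. The work goes in short steps, Python scripts to look and compute and a shell command to move; the robot and the scene stay as the last step left them, time stands still between calls to the robot, and variables do not carry over. Pictures are saved under pics/ and viewed, at most 10 in all, crops included, and the job is handed in when it is done.

```bash
mkdir -p pics
cat > h.py <<'E'
import numpy as np, cv2
from rig import observe, imaging, job, ctrl
def ray(c,u,v,z):
    K=np.array(c["K"]);d=np.array(c["dist_coeffs"]);T=np.array(c["world_from_camera"])
    p=cv2.undistortPoints(np.array([[[u,v]]],float),K,d)[0,0]
    r=T[:3,:3]@np.array([p[0],p[1],1]);o=T[:3,3]
    return o+r*(z-o[2])/r[2]
def pix(c,P):
    T=np.linalg.inv(np.array(c["world_from_camera"]))
    return cv2.projectPoints(np.array(P,float).reshape(-1,1,3),cv2.Rodrigues(T[:3,:3])[0],T[:3,3],np.array(c["K"]),np.array(c["dist_coeffs"]))[0][:,0]
E
python3 - <<'E'
from h import *
for n in("top","side"):
    c=imaging.camera(n);cv2.imwrite(f"pics/{n}0.png",c["color"][:,:,::-1]);print(n,np.round(c["world_from_camera"],3).tolist(),np.array(c["K"])[0,0])
s=observe();print({k:np.round(v,3).tolist() for k,v in s.items()},ctrl.nose_length)
E
```

```text
top [[0.007, -0.986, 0.168, 0.269], [-1.0, -0.004, 0.014, -0.01], [-0.013, -0.168, -0.986, 1.414], [0.0, 0.0, 0.0, 1.0]] 543.020791535094
side [[0.791, -0.43, 0.436, -0.01], [-0.612, -0.543, 0.575, -0.67], [-0.01, -0.721, -0.692, 0.93], [0.0, 0.0, 0.0, 1.0]] 442.2114284033868
{'t': 0.1, 'qpos': [1.001, 0.314, 0.045, 1.304, 0.0, 1.431], 'qd': [0.002, -0.001, 0.002, 0.0, 0.001, -0.0], 'joint_torque': [0.002, -48.172, 29.924, 0.013, -0.0, 0.0], 'eef_pos': [0.239, 0.522, 0.244], 'eef_rot': [0.213, 0.977, -0.001, -0.0], 'wrist_force': [0.82, 0.583, -0.264], 'wrist_torque': [0.033, 0.017, -0.004], 'grip_force': 0.0, 'width': 1.004} 0.014
```

View pics/top0.png

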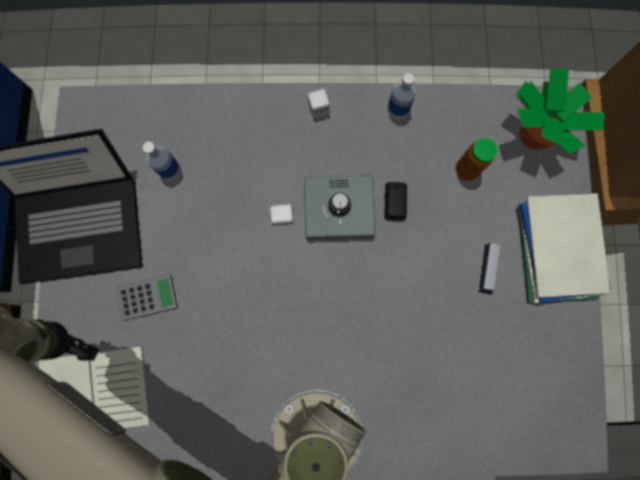

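View pics/side0.png

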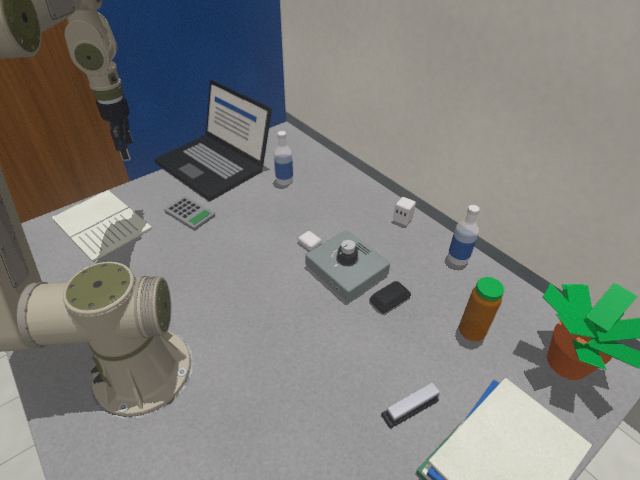

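The top view shows the box at about (340,207) with the ring and knob at (340,204), the earbud case at (281,214) and the mouse at (396,201). In the side view the knob is at (348,248).

Run:
```python
from h import *
a=cv2.imread("pics/top0.png")[160:260,290:390];b=cv2.imread("pics/side0.png")[225:305,300:400]
a=cv2.resize(a,(400,400),interpolation=cv2.INTER_CUBIC);b=cv2.resize(b,(400,320),interpolation=cv2.INTER_CUBIC)
b=cv2.copyMakeBorder(b,0,80,0,0,cv2.BORDER_CONSTANT)
im=np.hstack([a,b]);cv2.imwrite("pics/crop.png",im)
```

```text
(no output)
```

View pics/crop.png

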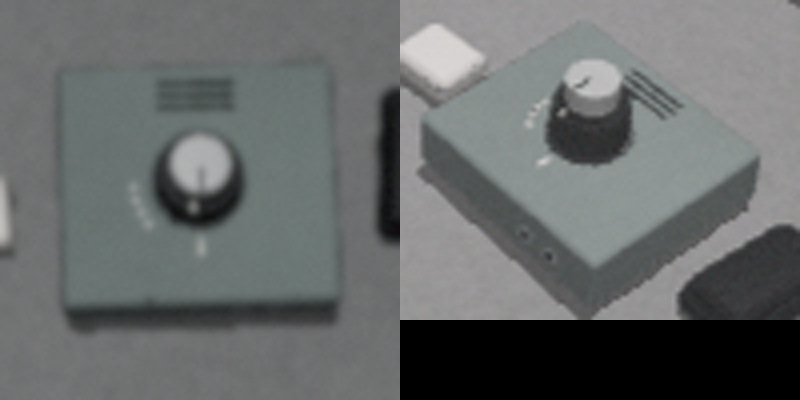

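The crop shows the box square to the world. The knob top is at (201,158) in the top crop and (593,76) in the side crop, and I read the four top-face corners in each view.

Run:
```python
from h import *
t=imaging.camera("top");s=imaging.camera("side")
T=lambda u,v:(290+u/4-.375,160+v/4-.375); S=lambda u,v:(300+(u-400)/4-.375,225+v/4-.375)
print("knob",ray(t,*T(201,158),.1035),ray(s,*S(593,76),.1035))
ct=np.array([ray(t,*T(*p),.05) for p in[(58,66),(330,64),(340,300),(66,305)]])
cs=np.array([ray(s,*S(*p),.05) for p in[(422,117),(583,20),(758,158),(600,268)]])
print(ct.round(4),ct.mean(0),cs.round(4),cs.mean(0))
o=observe();print(o["eef_pos"])
from scipy.spatial.transform import Rotation as R
c=np.array([*( (ct.mean(0)+cs.mean(0))/2)[:2],.16]);print(c,R.from_quat(o["eef_rot"]).inv().apply(c-o["eef_pos"])*1000)
```

```text
knob [ 0.58724345 -0.05659539  0.1035    ] [ 0.5860496  -0.05260751  0.1035    ]
[[ 0.6614  0.0343  0.05  ]
 [ 0.6635 -0.1425  0.05  ]
 [ 0.5077 -0.1469  0.05  ]
 [ 0.5037  0.0277  0.05  ]] [ 0.58407306 -0.05684714  0.05      ] [[ 0.5038  0.0304  0.05  ]
 [ 0.6581  0.0366  0.05  ]
 [ 0.6597 -0.1427  0.05  ]
 [ 0.5111 -0.1489  0.05  ]] [ 0.58316316 -0.05614473  0.05      ]
[0.2394283  0.52245338 0.24471827]
[ 0.58361811 -0.05649594  0.16      ] [-554.15193419 -382.76062917   85.06503543]
```

```bash
python3 -m inch '{"xyz":[[-55,-38,0],[-110,-76,0],[-165,-114,0],[-220,-152,0],[-275,-190,0],[-330,-228,0],[-385,-266,0],[-440,-304,20],[-495,-342,45],[-535,-368,65],[-555,-381,85],[-555,-381,85]],"rot":[[0,0,6],[0,0,12],[0,0,18],[0,0,24],[0,0,30],[0,0,36],[0,0,42],[0,0,48],[0,0,54],[0,0,60],[0,0,65.4],[0,0,65.4]],"jaw":[1,1,1,1,1,1,1,1,1,1,1,1]}' 20
python3 - <<'E'
from h import *
t=imaging.camera("top");s=imaging.camera("side");o=observe()
print({k:np.round(o[k],4).tolist() for k in o})
a=t["color"][130:280,250:400,::-1];b=s["color"][170:320,270:420,::-1]
cv2.imwrite("pics/c1.png",np.hstack([cv2.resize(x,(400,400),interpolation=cv2.INTER_CUBIC) for x in(a,b)]))
E
```

```text
t: 1.7
eef_pos: [0.5853, -0.058, 0.1568]
eef_rot: [0.709, 0.705, -0.001, -0.002]
wrist_force: [-1.0, 0.6, 0.7]
width: 1.002
grip_force: 0.0
{'t': 1.8, 'qpos': [-0.231, 0.3762, -0.0773, 1.1198, 0.0004, 1.3411], 'qd': [0.0324, -0.0375, 0.0004, 0.0085, 0.0022, 0.0005], 'joint_torque': [-1.2339, -48.6851, 28.5099, -0.2444, -0.0702, -0.0075], 'eef_pos': [0.5847, -0.0552, 0.1593], 'eef_rot': [0.7076, 0.7066, -0.0005, -0.0012], 'wrist_force': [-0.0961, 0.1611, 0.4095], 'wrist_torque': [-0.003, -0.0403, 0.027], 'grip_force': 0.0, 'width': 0.9994}
```

View pics/c1.png

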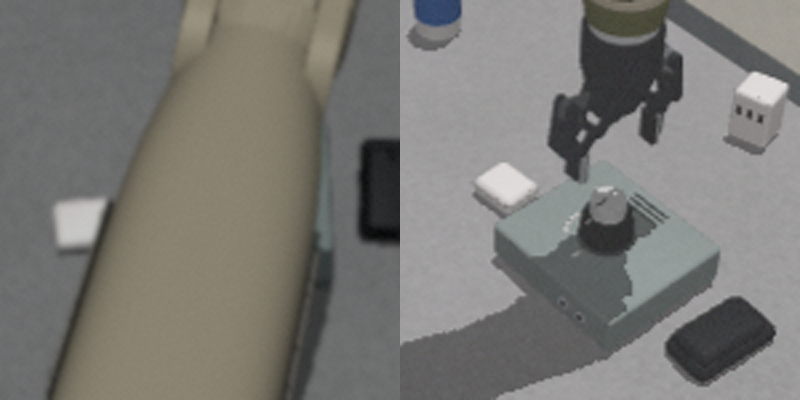

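The side view shows the open fingers straddling the ring along world x and clear of everything; the arm blocks the top view. I'll descend and then probe the ring along x.

```bash
python3 -m inch '{"xyz":[[0,0,25],[0,0,50],[0,0,70],[0,0,82],[0,0,88],[0,0,88],[0,0,88],[0,0,88],[0,0,88]],"rot":[[0,0,0],[0,0,0],[0,0,0],[0,0,0],[0,0,0],[0,0,0],[0,0,0],[0,0,0],[0,0,0]],"jaw":[1,1,1,1,1,1,0.5,0.5,0.5]}' 20
python3 - <<'E'
from h import *
s=imaging.camera("side");o=observe()
print({k:np.round(o[k],4).tolist() for k in o if k not in("qd","joint_torque")})
b=s["color"][200:290,290:410,::-1]
cv2.imwrite("pics/c2.png",cv2.resize(b,(720,540),interpolation=cv2.INTER_CUBIC))
E
```

```text
t: 2.92
eef_pos: [0.5856, -0.055, 0.0727]
eef_rot: [0.707, 0.707, 0.0, 0.0]
wrist_force: [0.3, 0.2, -0.4]
width: 0.752
grip_force: 0.0
{'t': 2.975, 'qpos': [-0.2301, 0.4429, -0.2041, 0.9235, 0.0001, 1.3413], 'eef_pos': [0.5855, -0.055, 0.0725], 'eef_rot': [0.7073, 0.7069, 0.0001, 0.0001], 'wrist_force': [-0.6797, -0.1093, -0.1722], 'wrist_torque': [-0.0197, -0.0052, -0.0447], 'grip_force': 0.0, 'width': 0.7494}
```

View pics/c2.png

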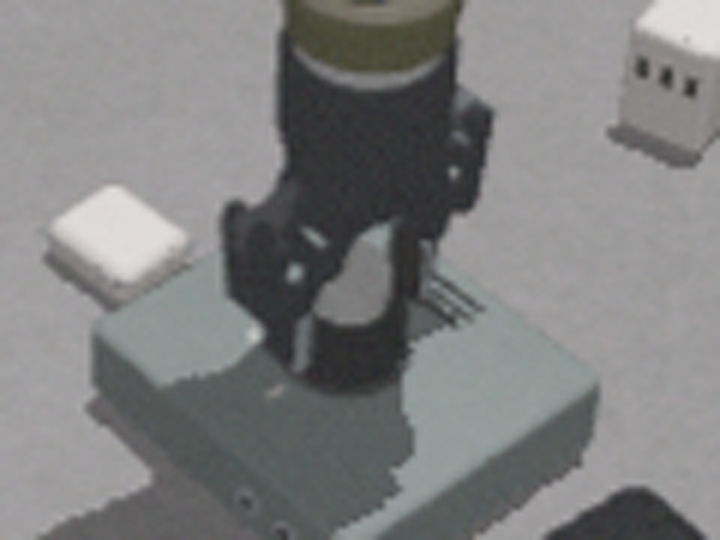

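The fingers are either side of the ring at 64 mm, with the tips just above the box's top. Closing further in small steps.

```bash
python3 -m inch '{"xyz":[[0,0,0],[0,0,0]],"rot":[[0,0,0],[0,0,0]],"jaw":[0.4,0.37]}'; python3 -m inch '{"xyz":[[0,0,0],[0,0,0]],"rot":[[0,0,0],[0,0,0]],"jaw":[0.34,0.34]}';python3 -m inch '{"xyz":[[0,0,0],[0,0,0]],"rot":[[0,0,0],[0,0,0]],"jaw":[0.325,0.325]}'
```

```text
t: 3.22
eef_pos: [0.5854, -0.0549, 0.0723]
eef_rot: [0.707, 0.707, 0.0, -0.0]
wrist_force: [-0.4, 0.4, -0.6]
width: 0.687
grip_force: 0.0
t: 3.48
eef_pos: [0.5854, -0.0548, 0.0722]
eef_rot: [0.707, 0.707, 0.0, -0.0]
wrist_force: [-0.1, -0.4, -0.2]
width: 0.666
grip_force: 0.0
t: 3.72
eef_pos: [0.5852, -0.0548, 0.0722]
eef_rot: [0.707, 0.707, -0.0, -0.0]
wrist_force: [0.3, -0.6, 0.6]
width: 0.663
grip_force: 0.4
```

```bash
python3 -m inch '{"xyz":[[0,0,0],[0,0,0]],"rot":[[0,0,0],[0,0,0]],"jaw":[0.31,0.31]}'; python3 -m inch '{"xyz":[[0,0,0],[0,0,0]],"rot":[[0,0,0],[0,0,0]],"jaw":[0.3,0.3]}'
```

```text
t: 3.98
eef_pos: [0.585, -0.0548, 0.0722]
eef_rot: [0.707, 0.707, -0.0, -0.0]
wrist_force: [-1.7, 0.8, 1.4]
width: 0.655
grip_force: 1.1
t: 4.22
eef_pos: [0.5848, -0.0548, 0.0722]
eef_rot: [0.707, 0.707, -0.0, -0.0]
wrist_force: [-3.9, -0.5, 3.0]
width: 0.651
grip_force: 2.0
```

```bash
python3 -m inch '{"xyz":[[0,-1.3,0],[0,-1.3,0],[0,-1.3,0],[0,-1.3,0]],"rot":[[0,0,0],[0,0,0],[0,0,0],[0,0,0]],"jaw":[0.36,0.36,0.3,0.3]}'; python3 -m inch '{"xyz":[[0,0,0],[0,0,0]],"rot":[[0,0,0],[0,0,0]],"jaw":[0.28,0.28]}'
```

```text
t: 4.72
eef_pos: [0.5843, -0.0548, 0.0723]
eef_rot: [0.707, 0.707, 0.0, 0.0]
wrist_force: [-0.5, -0.5, 0.4]
width: 0.651
grip_force: 0.0
t: 4.97
eef_pos: [0.5841, -0.0549, 0.0723]
eef_rot: [0.707, 0.707, 0.0, -0.0]
wrist_force: [0.0, 0.2, -0.3]
width: 0.639
grip_force: 0.0
```

```bash
python3 -m inch '{"xyz":[[0,0,0],[0,0,0],[0,0,0],[0,0,0],[0,0,0],[0,0,0],[0,0,0],[0,0,0],[0,0,0],[0,0,0],[0,0,0],[0,0,0]],"rot":[[0,0,0],[0,0,-10],[0,0,-20],[0,0,-30],[0,0,-40],[0,0,-50],[0,0,-60],[0,0,-70],[0,0,-80],[0,0,-90],[0,0,-90],[0,0,-90]],"jaw":[0.6,0.6,0.6,0.6,0.6,0.6,0.6,0.6,0.5,0.4,0.35,0.35]}'; python3 -m inch '{"xyz":[[0,0,0],[0,0,0]],"rot":[[0,0,0],[0,0,0]],"jaw":[0.325,0.325]}'
```

```text
t: 6.48
eef_pos: [0.5841, -0.0548, 0.0723]
eef_rot: [0.002, 1.0, 0.0, 0.0]
wrist_force: [1.0, -0.5, -1.3]
width: 0.673
grip_force: 0.0
t: 6.72
eef_pos: [0.5841, -0.0549, 0.0723]
eef_rot: [0.001, 1.0, 0.0, 0.0]
wrist_force: [-0.1, 0.2, 0.3]
width: 0.663
grip_force: 0.0
```

```bash
python3 -m inch '{"xyz":[[0,0,0],[0,0,0]],"rot":[[0,0,0],[0,0,0]],"jaw":[0.305,0.305]}'; python3 -m inch '{"xyz":[[0,0,0],[0,0,0]],"rot":[[0,0,0],[0,0,0]],"jaw":[0.29,0.29]}'
```

```text
t: 6.98
eef_pos: [0.5841, -0.0549, 0.0723]
eef_rot: [0.0, 1.0, 0.0, 0.0]
wrist_force: [0.1, -1.2, -0.5]
width: 0.65
grip_force: 0.0
t: 7.22
eef_pos: [0.5841, -0.0548, 0.0723]
eef_rot: [0.0, 1.0, 0.0, 0.0]
wrist_force: [-1.0, 0.3, 0.5]
width: 0.644
grip_force: 0.0
```

```bash
python3 -m inch '{"xyz":[[0,0,0],[0,0,0]],"rot":[[0,0,0],[0,0,0]],"jaw":[0.275,0.275]}'; python3 -m inch '{"xyz":[[0,0,0],[0,0,0]],"rot":[[0,0,0],[0,0,0]],"jaw":[0.26,0.26]}'
```

```text
t: 7.48
eef_pos: [0.5841, -0.0549, 0.0723]
eef_rot: [0.0, 1.0, 0.0, 0.0]
wrist_force: [0.2, 0.3, -0.6]
width: 0.64
grip_force: 0.0
t: 7.72
eef_pos: [0.5841, -0.0549, 0.0724]
eef_rot: [0.0, 1.0, 0.0, 0.0]
wrist_force: [-0.6, 1.0, 0.6]
width: 0.625
grip_force: 2.8
```

```bash
python3 -m inch '{"xyz":[[0,0,0],[0,0,0]],"rot":[[0,0,0],[0,0,0]],"jaw":[0.23,0.2]}' 20; python3 -m inch '{"xyz":[[0,0,0],[0,0,0]],"rot":[[0,0,0],[0,0,0]],"jaw":[0.1,0.0]}' 20; python3 -c "
from h import *
print(observe()['wrist_torque'])"
```

```text
t: 7.98
eef_pos: [0.5841, -0.0548, 0.0725]
eef_rot: [0.0, 1.0, 0.0, 0.0]
wrist_force: [-0.1, 0.7, 2.3]
width: 0.623
grip_force: 20.9
t: 8.22
eef_pos: [0.5841, -0.0549, 0.0725]
eef_rot: [0.0, 1.0, 0.0, 0.0]
wrist_force: [-1.5, -0.2, 3.2]
width: 0.622
grip_force: 20.9
[0.0567182  0.19389565 0.02534425]
```

```bash
python3 -m inch '{"xyz":[[0,0,0.7],[0,0,1.4],[0,0,2.1],[0,0,2.8],[0,0,2.8]],"rot":[[0,0,0],[0,0,0],[0,0,0],[0,0,0],[0,0,0]],"jaw":[0,0,0,0,0]}' 20;  python3 -m inch '{"xyz":[[0,0,0.7],[0,0,1.4],[0,0,2],[0,0,2]],"rot":[[0,0,0],[0,0,0],[0,0,0],[0,0,0]],"jaw":[0,0,0,0]}' 20; python3 -c "
from h import *
print(observe()['wrist_torque'])"
```

```text
t: 8.85
eef_pos: [0.5842, -0.0548, 0.07]
eef_rot: [0.0, 1.0, 0.0, 0.0]
wrist_force: [-2.6, 1.3, 7.0]
width: 0.624
grip_force: 21.1
t: 9.35
eef_pos: [0.5842, -0.0549, 0.0683]
eef_rot: [0.0, 1.0, -0.0, 0.0]
wrist_force: [-3.0, 0.4, 10.2]
width: 0.623
grip_force: 21.3
[0.14683171 0.58427814 0.00199018]
```

```bash
python3 -m inch '{"xyz":[[0.5,0,0],[0.5,0,0],[0.5,0,0],[0.5,0,0]],"rot":[[0,0,0],[0,0,4],[0,0,8],[0,0,8]],"jaw":[0,0,0,0]}' 20; python3 -c "
from h import *
print(observe()['wrist_torque'])"; python3 -m inch '{"xyz":[[0,0,0],[0,0,0],[0,0,0]],"rot":[[0,0,5],[0,0,10],[0,0,10]],"jaw":[0,0,0]}' 20; python3 -c "
from h import *
print(observe()['wrist_torque'])"
```

```text
t: 9.85
eef_pos: [0.5841, -0.0549, 0.0685]
eef_rot: [0.07, 0.998, -0.0, 0.001]
wrist_force: [-2.6, 1.5, 8.4]
width: 0.623
grip_force: 21.4
[ 0.11192022  0.43638832 -0.10743008]
t: 10.22
eef_pos: [0.5841, -0.0549, 0.0685]
eef_rot: [0.157, 0.988, 0.0, 0.001]
wrist_force: [-2.0, 0.9, 7.9]
width: 0.622
grip_force: 21.4
[ 0.20646405  0.43349163 -0.04675993]
```

```bash
python3 -m inch '{"xyz":[[0,0,0.5],[0,0,1],[0,0,1]],"rot":[[0,0,0],[0,0,0],[0,0,0]],"jaw":[0,0,0]}' 20
python3 - <<'E'
from h import *
for i in range(3):
    s=imaging.camera("side");o=observe();print(o["wrist_torque"].round(3) if hasattr(o["wrist_torque"],"round") else o["wrist_torque"],np.round(o["wrist_force"],1))
b=s["color"][220:280,310:390,::-1]
cv2.imwrite("pics/c3.png",cv2.resize(b,(800,600),interpolation=cv2.INTER_CUBIC))
E
```

```text
t: 10.6
eef_pos: [0.5841, -0.0549, 0.0676]
eef_rot: [0.157, 0.988, 0.0, 0.001]
wrist_force: [-2.6, 0.7, 10.0]
width: 0.619
grip_force: 21.4
[ 0.158  0.474 -0.08 ] [-2.7  1.9  9.5]
[ 0.171  0.509 -0.088] [-1.9  0.8  9.9]
[ 0.151  0.517 -0.088] [-2.3  0.8 10.9]
```

View pics/c3.png

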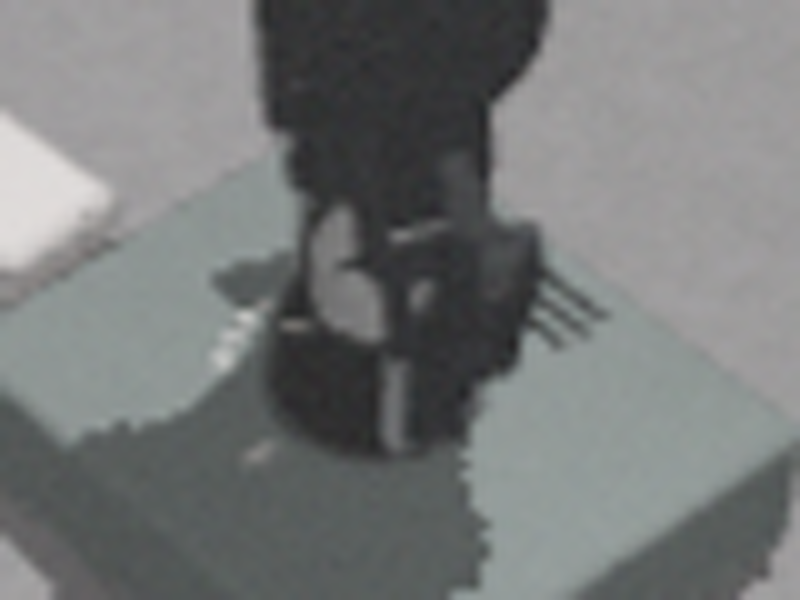

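The ring's white line has moved on to (293,325), clear of the index at (260,452), so the ring is turning with the hand. Continuing.

```bash
cat > f.py <<'E'
from h import *
r=[]
for i in range(3):
    imaging.camera("side");o=observe();r.append(np.r_[o["wrist_force"],o["wrist_torque"]])
print(np.mean(r,0).round(3))
E
python3 -m inch '{"xyz":[[0.9,-0.3,0],[0.9,-0.3,0],[0.9,-0.3,0]],"rot":[[0,0,4],[0,0,8],[0,0,8]],"jaw":[0,0,0]}' 20; python3 f.py;python3 -m inch '{"xyz":[[0,0,0],[0,0,0],[0,0,0]],"rot":[[0,0,4],[0,0,8],[0,0,8]],"jaw":[0,0,0]}' 20; python3 f.py
```

```text
t: 11.12
eef_pos: [0.5841, -0.0549, 0.0679]
eef_rot: [0.225, 0.974, 0.0, 0.002]
wrist_force: [-0.8, 1.0, 9.2]
width: 0.617
grip_force: 21.5
[-0.753  0.49   9.638  0.23   0.175 -0.092]
t: 11.65
eef_pos: [0.5841, -0.055, 0.0679]
eef_rot: [0.293, 0.956, 0.0, 0.002]
wrist_force: [-1.6, 0.3, 8.8]
width: 0.625
grip_force: 21.5
[-0.892  1.199  9.172  0.186  0.167 -0.086]
```

```bash
cat >> f.py <<'E'
import sys; sys.exit(abs(np.mean(r,0)[5])>.13)
E
python3 -m inch '{"xyz":[[0,0,0],[0,0,0.3],[0,0,0.3]],"rot":[[0,0,1.5],[0,0,3],[0,0,3]],"jaw":[0,0,0]}' |tail -3; python3 f.py && python3 -m inch '{"xyz":[[0,0,0],[0,0,0],[0,0,0]],"rot":[[0,0,1.5],[0,0,3],[0,0,3]],"jaw":[0,0,0]}' |tail -3; python3 f.py && python3 -m inch '{"xyz":[[0,0,0],[0,0,0],[0,0,0]],"rot":[[0,0,1.5],[0,0,3],[0,0,3]],"jaw":[0,0,0]}' |tail -3; python3 f.py && python3 -m inch '{"xyz":[[0,0,0],[0,0,0],[0,0,0]],"rot":[[0,0,1.5],[0,0,3],[0,0,3]],"jaw":[0,0,0]}'; python3 f.py
```

```text
wrist_force: [-1.9, 0.9, 10.0]
width: 0.623
grip_force: 21.5
[-5.1800e-01  5.6500e-01  1.0343e+01  1.4000e-01  2.3500e-01 -1.0000e-02]
[-3.490e-01  6.680e-01  9.694e+00  1.730e-01  2.360e-01  8.000e-03]
[-1.004  0.863  9.696  0.188  0.188  0.037]
[-1.0430e+00  1.0490e+00  1.0057e+01  1.5300e-01  2.0600e-01  2.0000e-03]False
False
False
False
```

```bash
sed -i 's/sys.exit(\(.*\))$/sys.exit(int(\1))/' f.py
python3 -m inch '{"xyz":[[0,0,0],[0,0,0],[0,0,0]],"rot":[[0,0,1.5],[0,0,3],[0,0,3]],"jaw":[0,0,0]}' |tail -3; python3 f.py && python3 -m inch '{"xyz":[[0,0,0],[0,0,0],[0,0,0]],"rot":[[0,0,1.5],[0,0,3],[0,0,3]],"jaw":[0,0,0]}' |tail -3 && python3 f.py && python3 -m inch '{"xyz":[[0,0,0],[0,0,0],[0,0,0]],"rot":[[0,0,1.5],[0,0,3],[0,0,3]],"jaw":[0,0,0]}' && python3 f.py
```

```text
wrist_force: [-1.4, 1.1, 9.6]
width: 0.627
grip_force: 21.5
[-0.651  0.782  9.721  0.166  0.217  0.044]
wrist_force: [-0.4, 1.7, 10.3]
width: 0.624
grip_force: 21.5
[-0.97   0.493  9.513  0.138  0.209  0.039]
t: 14.2
eef_pos: [0.584, -0.0551, 0.0676]
eef_rot: [0.391, 0.92, 0.0, 0.002]
wrist_force: [-1.3, 0.1, 8.6]
width: 0.622
grip_force: 21.5
[-0.684  1.244  9.903  0.154  0.23   0.011]
```

```bash
python3 -m inch '{"xyz":[[0,0,0],[0,0,0],[0,0,0]],"rot":[[0,0,1.5],[0,0,3],[0,0,3]],"jaw":[0,0,0]}' |tail -3; python3 f.py && python3 -m inch '{"xyz":[[0,0,0],[0,0,0],[0,0,0]],"rot":[[0,0,1.5],[0,0,3],[0,0,3]],"jaw":[0,0,0]}' |tail -3 && python3 f.py && python3 -m inch '{"xyz":[[0,0,0],[0,0,0],[0,0,0]],"rot":[[0,0,1.5],[0,0,3],[0,0,3]],"jaw":[0,0,0]}' && python3 f.py && python3 -m inch '{"xyz":[[0,0,0],[0,0,0],[0,0,0]],"rot":[[0,0,1.5],[0,0,3],[0,0,3]],"jaw":[0,0,0]}' && python3 f.py
```

```text
wrist_force: [-1.6, 0.5, 8.8]
width: 0.624
grip_force: 21.5
[-7.660e-01  7.840e-01  8.832e+00  1.480e-01  2.450e-01  2.000e-03]
wrist_force: [-0.6, 0.5, 10.4]
width: 0.625
grip_force: 21.5
[-1.242  0.699  9.653  0.148  0.241  0.018]
t: 15.78
eef_pos: [0.584, -0.055, 0.0676]
eef_rot: [0.462, 0.887, 0.001, 0.002]
wrist_force: [0.1, 0.3, 9.5]
width: 0.623
grip_force: 21.5
[-1.040e+00  2.050e-01  9.335e+00  1.360e-01  2.330e-01  7.000e-03]
t: 16.3
eef_pos: [0.584, -0.055, 0.0676]
eef_rot: [0.485, 0.875, 0.001, 0.002]
wrist_force: [-1.1, 1.4, 9.3]
width: 0.626
grip_force: 21.5
[-1.052e+00  9.300e-01  9.738e+00  1.090e-01  2.520e-01  8.000e-03]
```

Run:
```python
from h import *
s=imaging.camera("side")
b=s["color"][215:275,310:390,::-1]
cv2.imwrite("pics/c4.png",cv2.resize(b,(800,600),interpolation=cv2.INTER_CUBIC))
```

```text
(no output)
```

View pics/c4.png

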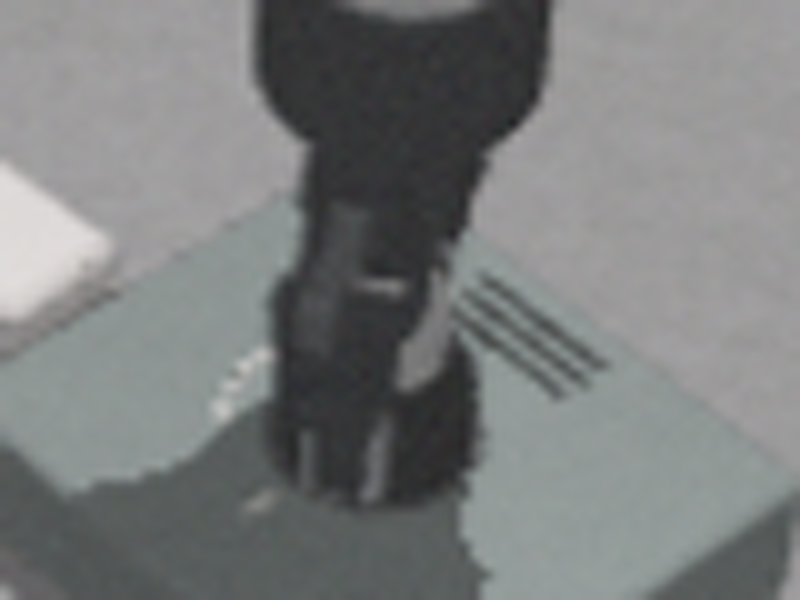

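The ring's line has left (293,375) and is now hidden behind the finger, so the ring has kept turning. The index line at (260,500) shows that the box hasn't moved. I'll continue in small steps.

```bash
python3 -m inch '{"xyz":[[0,0,0],[0,0,0],[0,0,0]],"rot":[[0,0,1.5],[0,0,3],[0,0,3]],"jaw":[0,0,0]}' |tail -3; python3 f.py && python3 -m inch '{"xyz":[[0,0,0],[0,0,0],[0,0,0]],"rot":[[0,0,1.5],[0,0,3],[0,0,3]],"jaw":[0,0,0]}' |tail -3 && python3 f.py && python3 -m inch '{"xyz":[[0,0,0],[0,0,0],[0,0,0]],"rot":[[0,0,1.5],[0,0,3],[0,0,3]],"jaw":[0,0,0]}' && python3 f.py && python3 -m inch '{"xyz":[[0,0,0],[0,0,0],[0,0,0]],"rot":[[0,0,1.5],[0,0,3],[0,0,3]],"jaw":[0,0,0]}' && python3 f.py
```

```text
wrist_force: [-1.4, 0.8, 10.4]
width: 0.625
grip_force: 21.5
[-4.9900e-01  6.4000e-02  1.0057e+01  1.4300e-01  2.2300e-01 -8.0000e-03]
wrist_force: [-1.5, 1.2, 9.4]
width: 0.619
grip_force: 21.5
[-1.105  0.906  9.568  0.1    0.259 -0.012]
t: 17.92
eef_pos: [0.5839, -0.0551, 0.0676]
eef_rot: [0.552, 0.834, 0.001, 0.001]
wrist_force: [-1.5, 0.2, 9.9]
width: 0.626
grip_force: 21.5
[-1.327  0.855  9.827  0.154  0.268  0.016]
t: 18.45
eef_pos: [0.584, -0.0551, 0.0676]
eef_rot: [0.574, 0.819, 0.001, 0.001]
wrist_force: [-0.8, 0.3, 9.1]
width: 0.624
grip_force: 21.5
[-1.41   0.799 10.011  0.118  0.242  0.011]
```

```bash
python3 -m inch '{"xyz":[[0,0,0],[0,0,0],[0,0,0]],"rot":[[0,0,1.5],[0,0,3],[0,0,3]],"jaw":[0,0,0]}' |tail -3; python3 f.py && python3 -m inch '{"xyz":[[0,0,0],[0,0,0],[0,0,0]],"rot":[[0,0,1.5],[0,0,3],[0,0,3]],"jaw":[0,0,0]}' |tail -3 && python3 f.py && python3 -m inch '{"xyz":[[0,0,0],[0,0,0],[0,0,0]],"rot":[[0,0,1.5],[0,0,3],[0,0,3]],"jaw":[0,0,0]}' && python3 f.py
```

```text
wrist_force: [-1.7, 1.2, 9.1]
width: 0.626
grip_force: 21.5
[-0.666  0.684  8.8    0.15   0.102  0.357]
```

The torque jumped to 0.36 N m, so this is the stop. I'll ease off slightly and check the box.

```bash
python3 -m inch '{"xyz":[[0,0,0],[0,0,0]],"rot":[[0,0,-1.3],[0,0,-1.3]],"jaw":[0,0]}'; python3 f.py
python3 - <<'E'
from h import *
s=imaging.camera("side")
b=s["color"][215:290,295:395,::-1]
cv2.imwrite("pics/c5.png",cv2.resize(b,(800,600),interpolation=cv2.INTER_CUBIC))
a=cv2.imread("pics/side0.png")
g=lambda x:cv2.cvtColor(np.ascontiguousarray(x),cv2.COLOR_BGR2GRAY).astype(np.float32)
# sockets/front region shift
n=s["color"][:,:,::-1]
for (y0,y1,x0,x1) in((268,300,315,352),(268,300,350,390)):
    print(cv2.phaseCorrelate(g(a[y0:y1,x0:x1]),g(n[y0:y1,x0:x1])))
E
```

```text
t: 19.38
eef_pos: [0.584, -0.0551, 0.0676]
eef_rot: [0.586, 0.811, 0.001, 0.001]
wrist_force: [-1.0, 0.3, 9.5]
width: 0.627
grip_force: 21.5
[-0.781  0.888  9.566  0.142  0.183  0.209]
((0.754129898311426, 0.3831570901900925), 0.2807480592280626)
((-0.3592527143874591, 0.23270015164559688), 0.6677478868514299)
```

View pics/c5.png

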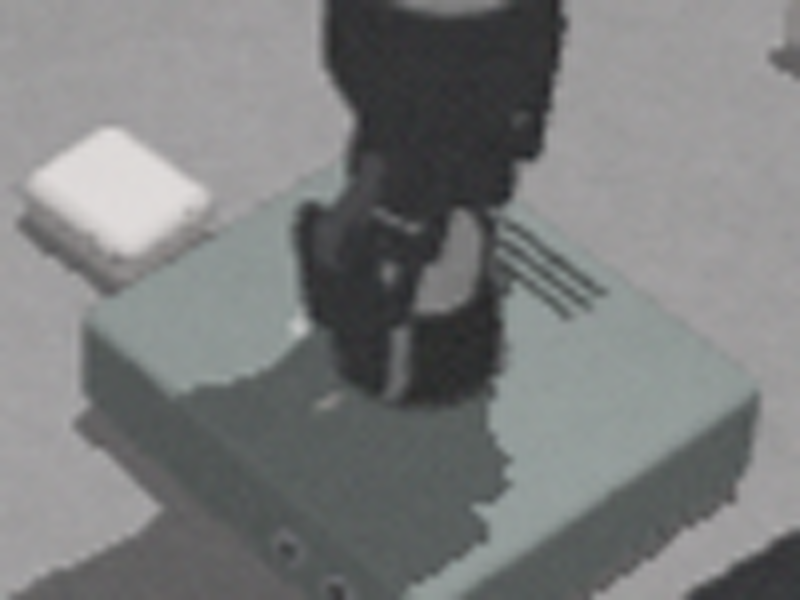

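The box looks unmoved. I'll relax a little more, release, then check.

```bash
python3 -m inch '{"xyz":[[0,0,0],[0,0,0]],"rot":[[0,0,-0.6],[0,0,-0.6]],"jaw":[0,0]}'|tail -3; python3 f.py; python3 -m inch '{"xyz":[[0,0,0],[0,0,0],[0,0,0],[0,0,0],[0,0,0]],"rot":[[0,0,0],[0,0,0],[0,0,0],[0,0,0],[0,0,0]],"jaw":[0.3,0.6,0.8,0.9,0.9]}'; python3 -m inch '{"xyz":[[0,0,-5],[0,0,-15],[0,0,-40],[0,0,-80],[0,0,-130],[0,0,-180],[0,0,-200],[0,0,-200]],"rot":[[0,0,0],[0,0,0],[0,0,0],[0,0,0],[0,0,0],[0,0,0],[0,0,0],[0,0,0]],"jaw":[0.9,0.9,0.9,0.9,0.9,0.9,0.9,0.9]}'
python3 - <<'E'
from h import *
o=observe()
from scipy.spatial.transform import Rotation as R
print(R.from_quat(o["eef_rot"]).inv().apply([-.1,.25,0])*1000)
s=imaging.camera("side")
cv2.imwrite("pics/side6.png",s["color"][:,:,::-1])
E
```

```text
wrist_force: [-1.2, 0.7, 9.6]
width: 0.622
grip_force: 21.5
[-1.34   0.894  9.721  0.149  0.252  0.074]
t: 20.6
eef_pos: [0.5826, -0.0548, 0.066]
eef_rot: [0.582, 0.813, -0.0, -0.0]
wrist_force: [-0.1, 0.1, 0.4]
width: 0.948
grip_force: 0.0
t: 21.6
eef_pos: [0.5838, -0.0552, 0.2691]
eef_rot: [0.582, 0.813, 0.001, 0.002]
wrist_force: [-0.4, -0.2, -0.2]
width: 0.95
grip_force: 0.0
[268.90585547 -13.74743654  -0.8055324 ]
```

```bash
python3 -m inch '{"xyz":[[45,-2,0],[90,-5,0],[135,-7,0],[180,-9,0],[225,-12,0],[269,-14,0],[269,-14,0],[269,-14,0]],"rot":[[0,0,0],[0,0,0],[0,0,0],[0,0,0],[0,0,0],[0,0,0],[0,0,0],[0,0,0]],"jaw":[0.9,0.9,0.9,0.9,0.9,0.9,0.9,0.9]}'
python3 - <<'E'
from h import *
t=imaging.camera("top");s=imaging.camera("side")
a=t["color"][160:260,290:390,::-1];b=s["color"][225:305,300:400,::-1]
a=cv2.resize(a,(400,400),interpolation=cv2.INTER_CUBIC);b=cv2.resize(b,(400,320),interpolation=cv2.INTER_CUBIC)
cv2.imwrite("pics/crop7.png",np.hstack([a,cv2.copyMakeBorder(b,0,80,0,0,cv2.BORDER_CONSTANT)]))
E
```

```text
t: 22.65
eef_pos: [0.4819, 0.1949, 0.265]
eef_rot: [0.581, 0.814, -0.001, -0.0]
wrist_force: [-0.5, 0.8, 0.3]
width: 0.95
grip_force: 0.0
```

View pics/crop7.png

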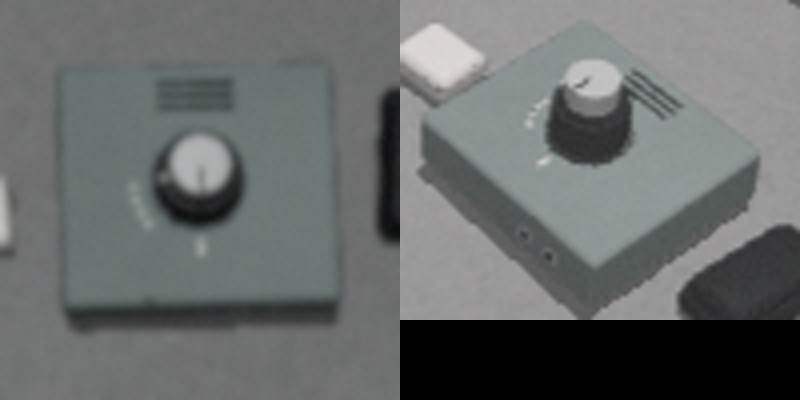

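The ring's line is now at (163,178), about 75–80° clockwise of the index, and the knob line and box look identical to the start. I'll check numerically that the ring sprang up.

Run:
```python
from h import *
a=cv2.imread("pics/side0.png").astype(int).sum(2);n=imaging.camera("side")["color"].astype(int).sum(2)
for c in(345,349,353):print(c,a[246:268,c].tolist(),n[246:268,c].tolist(),sep="\n")
for r in (256,258,260):print(r,a[r,330:366].tolist(),n[r,330:366].tolist(),sep="\n")
s=imaging.camera("side");
print(pix(s,[[.561,-.056,.081],[.561,-.056,.078],[.584,-.056,.081],[.584,-.056,.078]]).round(1))
```

```text
345
[365, 557, 535, 383, 346, 348, 350, 291, 171, 150, 163, 156, 149, 148, 148, 141, 142, 144, 168, 197, 373, 425]
[372, 564, 542, 394, 356, 350, 354, 289, 180, 145, 168, 153, 148, 152, 140, 155, 162, 144, 167, 198, 386, 435]
349
[565, 567, 562, 470, 370, 365, 361, 362, 210, 144, 171, 171, 164, 144, 149, 146, 149, 144, 170, 187, 341, 431]
[573, 571, 568, 471, 386, 363, 362, 361, 207, 157, 191, 169, 149, 148, 153, 156, 146, 148, 168, 189, 343, 436]
353
[567, 526, 413, 336, 331, 335, 252, 186, 183, 172, 166, 144, 145, 144, 151, 146, 133, 167, 253, 393, 428, 437]
[574, 537, 421, 351, 332, 329, 257, 188, 174, 177, 162, 155, 143, 146, 148, 153, 154, 160, 270, 400, 440, 446]
256
[434, 484, 532, 469, 429, 427, 296, 163, 149, 145, 149, 146, 153, 145, 161, 163, 179, 168, 182, 171, 172, 180, 182, 166, 155, 156, 141, 230, 398, 436, 434, 438, 439, 438, 433, 433]
[433, 489, 543, 469, 429, 432, 296, 173, 149, 152, 148, 154, 158, 173, 169, 168, 166, 166, 170, 191, 173, 190, 181, 162, 158, 155, 148, 221, 411, 447, 450, 448, 441, 442, 440, 433]
258
[430, 423, 428, 431, 426, 425, 296, 173, 150, 155, 152, 146, 148, 143, 140, 149, 134, 149, 157, 164, 152, 154, 142, 145, 130, 145, 143, 264, 333, 413, 435, 440, 434, 429, 433, 433]
[431, 437, 431, 431, 434, 435, 292, 188, 155, 138, 158, 156, 149, 157, 142, 148, 154, 161, 164, 149, 149, 152, 157, 143, 160, 148, 144, 263, 335, 426, 440, 445, 441, 431, 439, 444]
260
[423, 429, 426, 421, 429, 426, 304, 200, 172, 154, 131, 152, 145, 145, 140, 148, 144, 144, 149, 149, 143, 143, 147, 151, 145, 150, 213, 268, 353, 421, 436, 434, 437, 441, 433, 434]
[430, 432, 429, 435, 438, 432, 307, 208, 176, 151, 152, 151, 152, 151, 148, 140, 156, 151, 143, 153, 154, 157, 145, 148, 148, 152, 209, 270, 365, 429, 448, 446, 448, 444, 439, 441]
[[341.3 254.3]
 [341.2 255.1]
 [347.7 250.6]
 [347.7 251.4]]
```

Run:
```python
from h import *
a=cv2.imread("pics/side0.png").astype(int).sum(2);n=imaging.camera("side")["color"].astype(int).sum(2)
p=imaging.camera("side")
for c in(338,340,341,356,357):print(c,a[238:254,c].tolist(),n[238:254,c].tolist(),sep="\n")
```

```text
338
[421, 425, 425, 421, 422, 418, 417, 420, 424, 397, 311, 248, 246, 216, 175, 163]
[426, 438, 425, 426, 428, 424, 425, 426, 435, 359, 319, 261, 246, 210, 190, 151]
340
[431, 425, 428, 423, 417, 420, 423, 347, 247, 189, 199, 160, 168, 152, 371, 403]
[423, 432, 429, 424, 427, 429, 430, 514, 368, 213, 201, 162, 164, 154, 180, 180]
341
[420, 424, 424, 420, 440, 488, 524, 451, 312, 286, 290, 287, 218, 203, 308, 279]
[428, 433, 433, 426, 441, 501, 527, 499, 350, 297, 293, 292, 222, 207, 169, 165]
356
[431, 430, 430, 432, 429, 393, 311, 400, 306, 193, 178, 180, 176, 187, 176, 170]
[436, 434, 431, 432, 442, 405, 319, 403, 306, 194, 171, 172, 176, 171, 176, 168]
357
[415, 430, 434, 425, 396, 410, 313, 308, 399, 243, 197, 254, 276, 228, 202, 200]
[423, 443, 438, 434, 395, 418, 313, 306, 404, 250, 214, 326, 287, 224, 212, 218]
```

The rim's right-hand edge matches the start to well under a pixel, whereas a 3 mm hold-down would shift it 0.8 px. The ring is therefore fully up and latched.

```bash
python3 -c "
from h import *
print(job.sign_off())"
```

```text
the job is handed in; nothing more can be done
None
```

The ring was pushed in, turned clockwise to its stop and released, and the camera check shows it fully up in its latch; knob and box look unmoved, the hand is clear, and the job is handed in, though torque on the ring briefly read 0.36 N m at the stop before I eased off.

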